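# Stop a tool chest rocking with a wedge

### The arm

A 6-joint arm with a two-finger parallel gripper is mounted at the origin on a cart in front of the work surface, level with it; the furniture and walls round the work are solid. World frame = base frame: x ahead of the robot, y to its left, z up, the work surface at z = 0. Lengths are in m, angles in rad, forces in N, time in s.
With the tool pointing down it reaches from about 0.35 to 0.775 m from the base axis. Payload 7.3 kg.
Tool frame: the origin (TCP) lies at the centre of the arm's flange, where the gripper is bolted on; the fingertips stand 178 mm ahead of it and the grasp point (between the pads) lies 159 mm ahead of it; z points along the fingers, y is the line along which they close (so a half turn about z gives the same grasp; the last joint's range is limited). The gripper opens to 92 mm and grips with 3 to 60 N. Pads are 19 mm wide; open, the fingers measure 130 mm over their backs; the gripper's body (75 mm by 190 mm) begins 47 mm behind the grasp point.
Start: joints at [-1.405, 0.342, 1.524, -0, 1.275, -0.146], TCP at [0.161, -0.5, 0.405] pointing down, gripper open.
Joint ranges: [-2.53, 2.53], [-0.77, 2.02], [0.04, 2.7], [-1, 4.14], [0.28, 2.66], [-3.11, 3.11]. Speed limits (rad/s): [2.57, 2.57, 3.14, 3.14, 3.14, 3.14].

### API

Orientations are given as [roll, pitch, yaw] about the fixed x, y, z axes, in that order (R = Rz(yaw) Ry(pitch) Rx(roll)).
In Python, from cell import telemetry, vision, ticket gives the robot as it stands.
- The arm moves only by the shell command python3 -m crank 'ROWS' [FORCE]. ROWS is JSON, a list of rows, each a list of 5 numbers: the gripper command: -1 is shut, 1 is fully open, values between are in proportion, then the shift along the tool's x, y, z in mm, then the turn about the tool's z in rad. In form: [[fingers, dx, dy, dz, roll], ...]. A call has 1 to 12 rows; each row is the pose to reach, as a shift and turn from the pose commanded when the call began, along the tool's axes at that moment; what a row does not reach only later rows make up. A row lasts 1/12 s, in which the tool goes at most 41.7 mm and 7.16 degrees, less where a joint would pass 70% of its speed; a pose out of reach is approached as far as the arm can. A call with a gripper value outside its range is refused whole. The fingers move at their own pace and stop on an object; FORCE is the grip in N (left out, the last holds). Time passes only in rows, so rows that repeat a pose let the fingers close. It gives the time, the measured TCP pose, the force, the opening and the grip force at its end, in the units of the state.
- telemetry.observe(): the state, without advancing time (a new reading comes with each control period).
- vision.read_camera(name): name is "side" or "top" or "wrist"; returns (picture, depth): 384x512x3 uint8, red, green, blue; 384x512 float32, m along the optical axis (not along the pixel's ray), 0 where there is no reading.
- vision.get_calibration(name): a dict with "camera_matrix" (3x3 intrinsics, pixels), "rvec" (rotation vector, rad) and "tvec" (3), from world to camera coordinates, as OpenCV has them. Camera axes: x right, y down, z forward; pixel columns grow to the right and rows downward; lengths in m; the calibration is good to about 2 mm. A picture is of the moment at which its call begins: read the wrist's pose just before it. get_calibration takes no time and is no camera call; for the wrist camera it gives the pose at the moment of the call.
- ticket.hand_in(): hands the job in; it is judged then, once.
The state is a dict: "time": time; "qpos": joint angles; "qvel": joint speeds; "joint_efforts": joint torques, N m; "tool_pos": TCP position; "tool_rot": TCP orientation; "contact_force": force on the tool from outside, world axes, zero at the start; "torque": the same for the moment, N m; "opening": finger opening in m; "grip_force": force on a finger pad.
Only numpy, scipy, OpenCV 4.12 (cv2) and the standard library are available. Lean on these libraries where they do the work, as an engineer would, in place of code of your own. Each camera call takes 0.05 s, during which the arm holds its last target. There are 200 camera calls.

### The job

The blue tool chest rocks because its orange foot, at the front left, is too short: press down on the yellow plate above that foot until the chest tips, to feel it rock, and let go. Then, with the fingertips and without pinching or lifting it, push the wooden wedge along the bench by its thick end, thin end first, under the orange foot until it is snug but the chest still stands level and in its place. Press firmly on the yellow plate again to prove that the chest no longer rocks (if it does, push the wedge further and test again), then let go; leave the paint tin, tape measure and jar alone.

Things in the scene. Friction and masses are not known exactly. Their poses are not given: they have to be found in the camera images.
- chest: blue tool chest, 230 (x) x 270 (y) x 90 mm high, 3.6 to 5.4 kg, grey drawers in front. Origin at bench level under its centre; x points to its back, y to its left. Its case is 30 mm above the bench, on four domed feet 33 mm across at x +-100, y +-115. It starts level, standing on three; 1 to 4 N down on the yellow plate tips it onto the orange fourth, and let go it comes back level.
- corner_pad: yellow steel plate, 50 x 50 x 3 mm, fixed on the chest's top over the orange foot. Origin at the centre of its underside, axes as the chest's; its top is 93 mm above the bench when the chest is level. A firm press is more than 5 N.
- foot_spot (a point): point of the chest straight below the middle of the orange foot (chest x -100, y +115 mm), at bench level when the chest is level. The orange foot then ends 6 to 13 mm above it; how much differs each time.
- wedge: loose wooden wedge, 150 mm long (y), 60 wide (x), 0.14 to 0.28 kg. Origin at the centre of its underside; thin end, 3 mm thick, at y -75 mm, thick end, an upright face 27 mm high, at y +75; even slope between. Starts left of the chest, thin end roughly towards the orange foot. Slides at 1 to 2 N, resists with more than 6 N once snug under the foot, and does not slip back.
- wedge_tip (a point): middle of the wedge's thin end, at its underside.
- tin: small paint tin, 77 mm across, 78 mm high, standing behind the wedge; origin under its centre. Leave alone.
- tape: yellow tape measure, 36 x 84 x 62 mm, standing in front of the chest; origin under its centre. Leave alone.
- jar: glass jar with a lid, 65 mm across, 92 mm high, right of the chest; origin under its centre. Leave alone.

How it is judged:
By the outcome, as a careful person would: the job done as asked, in the order asked, and still so for the second after the job is handed in, with the robot touching nothing.
It also fails if it takes over 58 s, if anything falls off the work surface, if the arm or the gripper's body presses on something with over 40 N, if the wrist force passes 120 N, or if a joint passes its speed limit or range.

## Working session

There is one attempt and no reset: what is moved stays moved. The work goes in short steps, Python scripts to look and compute and a shell command to move; the robot and the scene stay as the last step left them, time stands still between calls to the robot, and variables do not carry over. Pictures are saved under pics/ and viewed, at most 10 in all, crops included, and the job is handed in when it is done.

```bash
ls; mkdir -p pics; cat > h.py <<'E'
import numpy as np, cv2
from cell import telemetry, vision
def cal(n):
    c=vision.get_calibration(n);K=np.array(c["camera_matrix"],float);R=cv2.Rodrigues(np.array(c["rvec"],float))[0];return K,R,np.array(c["tvec"],float).ravel()
def plane(c,uv,z):
    K,R,t=c;uv=np.atleast_2d(np.array(uv,float));o=-R.T@t
    d=(R.T@np.linalg.inv(K)@np.c_[uv,np.ones(len(uv))].T).T
    return o+d*((z-o[2])/d[:,2])[:,None]
def cloud(c,D):
    K,R,t=c;v,u=np.mgrid[:D.shape[0],:D.shape[1]]
    p=np.stack([(u-K[0,2])/K[0,0]*D,(v-K[1,2])/K[1,1]*D,D],-1)
    return (p-t)@R
E
python3 - <<'E'
from h import *
for n in("top","side"):
    c=cal(n);P,D=vision.read_camera(n);np.savez(n+".npz",P=P,D=D)
    cv2.imwrite(f"pics/{n}0.png",P[...,::-1]);print(n,c[0][0,0],(-c[1].T@c[2]).round(3),c[1].round(2).tolist())
s=telemetry.observe();print(s["time"],s["tool_pos"],s["tool_rot"],s["contact_force"],s["opening"])
E
```

```text
pics
top 368.01332439025225 [0.479 0.016 1.231] [[-0.02, -1.0, 0.02], [-1.0, 0.02, -0.06], [0.06, -0.02, -1.0]]
side 357.27927744647485 [ 0.738 -0.743  1.028] [[0.96, 0.29, 0.01], [0.24, -0.75, -0.62], [-0.18, 0.59, -0.79]]
0.1 [ 0.16104813 -0.49956256  0.40410317] [-3.14020579e+00 -1.74219627e-04  3.11786007e-01] [-0.71076357 -0.20460634  0.34286041] 0.09172988041596435
```

View pics/top0.png

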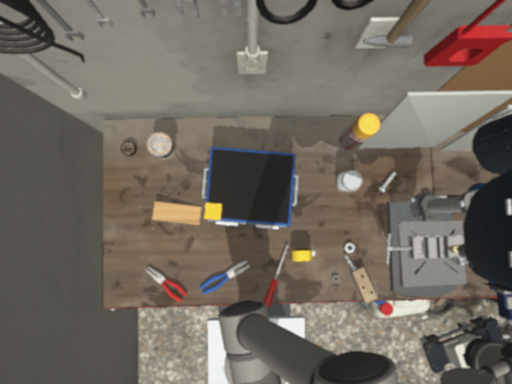

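View pics/side0.png

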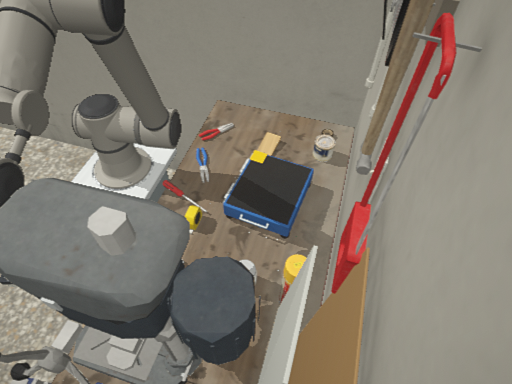

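The top view shows the chest at about (251,187), yellow pad (213,212), wedge (176,213), tin (160,145), jar (349,181) and tape (303,256). The side view has the pad at (259,157) and the wedge at (269,143).

```bash
python3 - <<'E'
from h import *
for n in("top","side"):
    f=np.load(n+".npz");P,D=f["P"],f["D"];c=cal(n);X=cloud(c,D);H=cv2.cvtColor(P,cv2.COLOR_RGB2HSV)
    def mask(lo,hi,box):
        m=cv2.inRange(H,lo,hi);b=np.zeros_like(m);b[box[1]:box[3],box[0]:box[2]]=1;m*=b
        k,l,s,_=cv2.connectedComponentsWithStats(m);i=1+np.argmax(s[1:,4]);return (l==i).astype(np.uint8)
    B={"top":((195,195,230,228),(145,195,206,232),(195,140,305,235)),"side":((245,145,275,168),(250,128,285,160),(215,140,320,240))}[n]
    for name,lo,hi,b,z in(("pad",(22,150,120),(34,255,255),B[0],.093),("wedge",(8,60,120),(21,190,255),B[1],.015),("blue",(100,120,40),(125,255,255),B[2],.09)):
        m=mask(lo,hi,b);cs,_=cv2.findContours(m,0,2);cc=np.vstack(cs).reshape(-1,2).astype(np.float32)
        r=cv2.minAreaRect(cc);bx=cv2.boxPoints(r);Z=X[m>0]
        print(n,name,m.sum(),"z med",np.median(Z[:,2]).round(4),"mean",Z.mean(0).round(4));print((plane(c,bx,z)).round(4).tolist())
        if name=="wedge":
            A=np.c_[Z[:,:2],np.ones(len(Z))];print("zfit",np.linalg.lstsq(A,Z[:,2],rcond=None)[0])
E
```

```text
top pad 264 z med 0.0914 mean [0.5056 0.1283 0.1043]
[[0.5326, 0.1561, 0.093], [0.5314, 0.1037, 0.093], [0.4821, 0.1046, 0.093], [0.4833, 0.1568, 0.093]]
top wedge 1200 z med 0.0106 mean [0.4974 0.2508 0.0184]
[[0.4553, 0.3639, 0.015], [0.549, 0.3578, 0.015], [0.5322, 0.157, 0.015], [0.4384, 0.1641, 0.015]]
zfit [ 0.38378437 -0.58352489 -0.02619975]
top blue 597 z med 0.0889 mean [ 0.5868 -0.0023  0.0942]
[[0.4829, 0.1561, 0.09], [0.7062, 0.1337, 0.09], [0.6779, -0.1322, 0.09], [0.4542, -0.1064, 0.09]]
side pad 146 z med 0.0925 mean [0.5064 0.1191 0.0974]
[[0.4802, 0.0997, 0.093], [0.4769, 0.1524, 0.093], [0.5315, 0.1451, 0.093], [0.5334, 0.0931, 0.093]]
side wedge 716 z med 0.003 mean [0.4878 0.3028 0.0115]
[[0.4072, 0.3412, 0.015], [0.5432, 0.3843, 0.015], [0.5807, 0.2321, 0.015], [0.4535, 0.1919, 0.015]]
zfit [ 0.27001208 -0.56753466  0.05165453]
side blue 934 z med 0.0838 mean [ 0.5983 -0.0915  0.0799]
[[0.4589, -0.1471, 0.09], [0.4401, 0.1689, 0.09], [0.7107, 0.1233, 0.09], [0.6917, -0.1712, 0.09]]
```

```bash
python3 -m crank '[[-1,370,-301,0,-1.26],[-1,370,-301,0,-1.26],[-1,370,-301,0,-1.26],[-1,370,-301,0,-1.26],[-1,370,-301,0,-1.26],[-1,370,-301,0,-1.26],[-1,370,-301,0,-1.26],[-1,370,-301,0,-1.26],[-1,370,-301,0,-1.26],[-1,370,-301,0,-1.26],[-1,370,-301,0,-1.26],[-1,370,-301,0,-1.26]]' 10
```

```text
time: 1.1
tool_pos: [0.4222, -0.0962, 0.4046]
tool_rot: [3.141, -0.001, 1.575]
contact_force: [-0.5, -1.4, -0.9]
opening: 0.0165
grip_force: 0.0
```

```bash
python3 -m crank '[[-1,300,50,0,0],[-1,300,50,0,0],[-1,300,50,0,0],[-1,300,50,0,0],[-1,300,50,0,0],[-1,300,50,0,0],[-1,300,50,0,0],[-1,300,50,0,0],[-1,300,50,0,0],[-1,300,50,0,0]]'
python3 - <<'E'
from h import *
c=cal("wrist");P,D=vision.read_camera("wrist");np.savez("w1.npz",P=P,D=D);np.save("w1c.npy",np.array([c[0],c[1],np.diag(c[2])]))
cv2.imwrite("pics/w1.png",P[...,::-1]);print(c[0][0,0],(-c[1].T@c[2]).round(3),c[1].round(2).tolist())
E
```

```text
time: 1.93
tool_pos: [0.4704, 0.2006, 0.4041]
tool_rot: [-3.14, 0.001, 1.574]
contact_force: [-0.2, -0.8, -0.1]
opening: 0.0001
grip_force: 0.0
312.34496697316195 [0.469 0.279 0.385] [[1.0, 0.0, -0.0], [0.0, -0.96, 0.29], [0.0, -0.29, -0.96]]
```

View pics/w1.png

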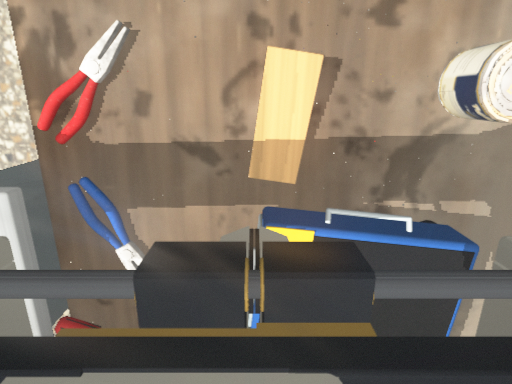

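The wrist view shows the wedge with its thick end at about (268,47)–(323,57) and thin end (249,178)–(296,184). The chest's left edge runs from (263,208) to (475,243), and the pad is partly hidden by the gripper. I'll move back in -y to see the pad.

```bash
python3 -m crank '[[-1,-120,0,0,0],[-1,-120,0,0,0],[-1,-120,0,0,0],[-1,-120,0,0,0],[-1,-120,0,0,0]]'
cat >> h.py <<'E'
def quad(P,lo,hi,box,area=True):
    H=cv2.cvtColor(P,cv2.COLOR_RGB2HSV);m=cv2.inRange(H,lo,hi);b=np.zeros_like(m);b[box[1]:box[3],box[0]:box[2]]=1
    m=cv2.morphologyEx(m*b,cv2.MORPH_OPEN,np.ones((3,3)));k,l,s,_=cv2.connectedComponentsWithStats(m);m=(l==1+np.argmax(s[1:,4])).astype(np.uint8)
    cs,_=cv2.findContours(m,0,2);h=cv2.convexHull(max(cs,key=cv2.contourArea))
    return cv2.approxPolyN(h,4,ensure_convex=True).reshape(-1,2),m
E
python3 - <<'E'
from h import *
c=cal("wrist");P,D=vision.read_camera("wrist");np.savez("w2.npz",P=P,D=D);np.save("w2c.npy",np.array([c[0],c[1],np.diag(c[2])]))
cv2.imwrite("pics/w2.png",P[...,::-1])
for n in("w1","w2"):
    f=np.load(n+".npz");a=np.load(n+"c.npy");cc=(a[0],a[1],np.diag(a[2]));X=cloud(cc,f["D"])
    v=230 if n=="w1" else 383
    try: q,m=quad(f["P"],(10,60,150),(21,190,255),(200,20,400,v))
    except Exception as e: print(n,e);continue
    print(n,q.tolist())
    Z=X[m>0];Z=Z[abs(Z[:,2]-.015)<.03];print("zfit",np.linalg.lstsq(np.c_[Z[:,:2],np.ones(len(Z))],Z[:,2],rcond=None)[0])
    for z in(0,.003,.027):print(z,plane(cc,q,z)[:,:2].round(4).tolist())
E
```

```text
time: 2.4
tool_pos: [0.4704, 0.0771, 0.4049]
tool_rot: [-3.142, 0.0, 1.566]
contact_force: [-0.3, 0.3, 0.2]
opening: 0.0006
grip_force: 0.0
w1 [[399, 20], [399, 135], [200, 227], [200, 20]]
zfit [-0.002216   -0.03028891  0.01194536]
0 [[0.6291, 0.3592], [0.6465, 0.2335], [0.3977, 0.1111], [0.4095, 0.3586]]
0.003 [[0.6279, 0.3585], [0.6451, 0.2338], [0.3983, 0.1124], [0.41, 0.358]]
0.027 [[0.6179, 0.3535], [0.6341, 0.2366], [0.4027, 0.1229], [0.4137, 0.353]]
w2 [[245, 224], [200, 245], [200, 113], [263, 91]]
zfit [ 0.00145716 -0.00061617  0.00035498]
0 [[0.4577, -0.0078], [0.396, -0.0383], [0.4057, 0.1363], [0.4812, 0.161]]
0.003 [[0.4578, -0.0065], [0.3966, -0.0368], [0.4062, 0.1364], [0.4811, 0.1609]]
0.027 [[0.4586, 0.0036], [0.4012, -0.0247], [0.4102, 0.1376], [0.4804, 0.1605]]
```

View pics/w2.png

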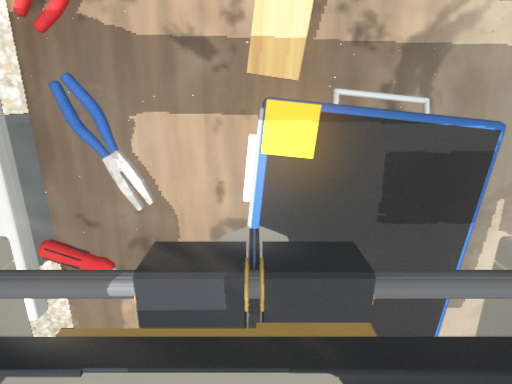

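This view shows the pad clearly at (266,100)–(321,104)–(315,158)–(263,155), with the chest's left top edge from (265,99) to (503,123) and the wedge's thin end at (248,73)–(299,80).

```bash
python3 - <<'E'
from h import *
def L(n):
    f=np.load(n+".npz");a=np.load(n+"c.npy");return f["P"],(a[0],a[1],np.diag(a[2])),f["D"]
P,c,D=L("w1");H=cv2.cvtColor(P,cv2.COLOR_RGB2HSV)
for u,v in((290,80),(290,120),(280,150),(270,175),(230,80),(220,180),(340,80),(330,160),(240,220)):print(u,v,H[v,u],end=" ")
print()
m=cv2.inRange(H,(13,85,110),(25,255,255));b=np.zeros_like(m);b[35:195,235:335]=1;m*=b
m=cv2.morphologyEx(m,cv2.MORPH_OPEN,np.ones((3,3)))
cs,_=cv2.findContours(m,0,2);k=max(cs,key=cv2.contourArea);q=cv2.approxPolyN(cv2.convexHull(k),4,ensure_convex=True).reshape(-1,2)
print("wedge w1",cv2.contourArea(k),q.tolist());
for p in q: print(p,[plane(c,p+.0,z)[0,:2].round(4).tolist() for z in(0,.003,.027)])
X=cloud(c,D);Z=X[m>0];print("zfit",np.linalg.lstsq(np.c_[Z[:,:2]-Z[:,:2].mean(0),np.ones(len(Z))],Z[:,2],rcond=None)[0],Z.mean(0))
P,c,D=L("w2");q,m=quad(P,(24,150,120),(34,255,255),(250,85,340,180));X=cloud(c,D);Z=X[m>0]
print("pad",q.tolist(),np.median(Z[:,2]),plane(c,q,.093).round(4).tolist(),plane(c,q,.093).mean(0))
print("thin",plane(c,[[248,73],[299,80]],.003).round(4).tolist())
e=plane(c,[[265,99],[503,123]],.09);print("edge",e.round(4).tolist());d=e[1]-e[0];print("yaw",np.arctan2(d[1],d[0]),np.linalg.norm(d))
E
```

```text
290 80 [ 24  81 254] 290 120 [ 23  91 252] 280 150 [ 17 115 218] 270 175 [ 17 116 214] 230 80 [ 16  79 145] 220 180 [ 16  69 126] 340 80 [ 14  71 166] 330 160 [ 15  76 121] 240 220 [ 14  75 164] 
wedge w1 4324.5 [[338, 56], [295, 184], [247, 177], [263, 43]]
[338  56] [[0.5648, 0.3223], [0.5641, 0.322], [0.5581, 0.3193]]
[295 184] [[0.5221, 0.171], [0.5217, 0.1719], [0.5184, 0.1786]]
[247 177] [[0.4607, 0.1801], [0.4608, 0.1809], [0.4613, 0.187]]
[263  43] [[0.4793, 0.3356], [0.4792, 0.3352], [0.4786, 0.3316]]
zfit [-0.12000477  0.16387727  0.01495285] [0.50351745 0.24774804 0.01495285]
pad [[320, 105], [318, 122], [265, 120], [267, 99]] 0.09292722129555556 [[0.5301, 0.1472, 0.093], [0.5291, 0.1322, 0.093], [0.4804, 0.1343, 0.093], [0.4821, 0.1527, 0.093]] [0.50541021 0.1415876  0.093     ]
thin [[0.4638, 0.1807, 0.003], [0.5227, 0.1728, 0.003]]
edge [[0.4804, 0.1527, 0.09], [0.7016, 0.1301, 0.09]]
yaw -0.10197093735273613 0.22228219070507435
```

```bash
python3 -m crank '[[-1,48,31,40,0],[-1,48,31,80,0],[-1,48,31,115,0],[-1,48,31,122,0],[-1,48,31,122,0],[-1,48,31,122,0]]'
python3 - <<'E'
from h import *
f=np.load("w1.npz");a=np.load("w1c.npy");c=(a[0],a[1],np.diag(a[2]));P=f["P"];H=cv2.cvtColor(P,cv2.COLOR_RGB2HSV)
m=cv2.inRange(H,(13,70,190),(27,255,255));b=np.zeros_like(m);b[35:195,235:335]=1;m=cv2.morphologyEx(m*b,cv2.MORPH_OPEN,np.ones((3,3)))
cs,_=cv2.findContours(m,0,2);k=max(cs,key=cv2.contourArea);q=cv2.approxPolyN(cv2.convexHull(k),4,ensure_convex=True).reshape(-1,2)
q=q[np.argsort(q[:,1])];print(q.tolist())
t=plane(c,q[2:],.003);T=plane(c,q[:2],.027);d=T.mean(0)-t.mean(0)
print(t.round(4),T.round(4),"len",np.linalg.norm(d[:2]),"yaw",np.arctan2(-d[0],d[1]),"widths",np.linalg.norm(t[0]-t[1]),np.linalg.norm(T[0]-T[1]),t.mean(0),T.mean(0))
print(telemetry.observe()["contact_force"])
E
```

```text
time: 2.95
tool_pos: [0.5015, 0.1289, 0.2824]
tool_rot: [-3.14, 0.0, 1.573]
contact_force: [-0.2, 0.5, 0.4]
opening: 0.0006
grip_force: 0.0
[[249, 42], [326, 54], [249, 177], [294, 183]]
[[0.4633 0.1809 0.003 ]
 [0.5203 0.1732 0.003 ]] [[0.464  0.3325 0.027 ]
 [0.5453 0.3212 0.027 ]] len 0.1503707903221499 yaw -0.08522986383604511 widths 0.05755213768573445 0.08208312295712966 [0.49182164 0.17703107 0.003     ] [0.50462221 0.32685604 0.027     ]
[-0.22645192  0.4882918   0.35302939]
```

```bash
python3 -m crank '[[-1,0,0,4,0],[-1,0,0,8,0],[-1,0,0,11,0],[-1,0,0,13,0],[-1,0,0,15,0],[-1,0,0,15,0],[-1,0,0,15,0]]'
python3 -c "
from h import *
s=telemetry.observe();print(s['contact_force'],s['tool_pos'])"
```

```text
time: 3.53
tool_pos: [0.5017, 0.1283, 0.2679]
tool_rot: [3.141, 0.0, 1.572]
contact_force: [0.2, -0.7, 2.1]
opening: 0.0004
grip_force: 0.7
[ 0.18476832 -0.69881414  2.13139445] [0.50172929 0.12828228 0.26786529]
```

```bash
python3 -m crank '[[-1,0,0,1,0],[-1,0,0,2,0],[-1,0,0,3,0],[-1,0,0,3,0]]'; python3 -m crank '[[-1,0,0,1,0],[-1,0,0,2,0],[-1,0,0,2,0],[-1,0,0,2,0]]'; python3 -m crank '[[-1,0,0,1,0],[-1,0,0,2,0],[-1,0,0,2,0],[-1,0,0,2,0]]'
```

```text
time: 3.87
tool_pos: [0.5017, 0.1284, 0.2644]
tool_rot: [-3.141, 0.0, 1.572]
contact_force: [-0.2, 0.3, 0.3]
opening: 0.0005
grip_force: 0.2
time: 4.2
tool_pos: [0.5017, 0.1283, 0.2625]
tool_rot: [3.142, 0.0, 1.572]
contact_force: [0.1, 0.7, 0.7]
opening: 0.0007
grip_force: 0.2
time: 4.53
tool_pos: [0.5016, 0.1284, 0.2617]
tool_rot: [3.141, 0.0, 1.572]
contact_force: [-3.9, -0.2, 9.9]
opening: 0.0004
grip_force: 5.4
```

```bash
python3 -m crank '[[-1,0,0,-2,0],[-1,0,0,-4,0],[-1,0,0,-6,0],[-1,0,0,-8,0],[-1,0,0,-10,0],[-1,0,0,-13,0],[-1,0,0,-30,0],[-1,0,0,-60,0],[-1,0,0,-60,0]]'
python3 - <<'E'
from h import *
P,D=vision.read_camera("top");c=cal("top");s=telemetry.observe();print(s["tool_pos"],s["contact_force"])
cv2.imwrite("pics/top1.png",cv2.resize(P[110:280,90:310,::-1],None,fx=3,fy=3))
E
```

```text
time: 5.28
tool_pos: [0.5028, 0.1286, 0.3252]
tool_rot: [3.134, -0.001, 1.572]
contact_force: [0.8, 0.2, 0.7]
opening: 0.0005
grip_force: 0.0
[0.50238951 0.12852311 0.32326716] [ 0.12320864  0.19569451 -0.88836465]
```

```bash
python3 -m crank '[[-0.6,40,5,0,0.07],[-0.6,75,11,0,0.14],[-0.6,92,11,0,0.14],[-0.6,92,11,0,0.14],[-0.6,92,11,0,0.14]]'
python3 - <<'E'
from h import *
c=cal("wrist");P,D=vision.read_camera("wrist");np.savez("w3.npz",P=P,D=D);np.save("w3c.npy",np.array([c[0],c[1],np.diag(c[2])]))
cv2.imwrite("pics/w3.png",cv2.resize(P[0:260,180:420,::-1],None,fx=2.3,fy=2.3));print(telemetry.observe()["tool_pos"])
E
```

```text
time: 5.75
tool_pos: [0.5121, 0.221, 0.3197]
tool_rot: [-3.14, 0.001, 1.434]
contact_force: [0.3, -0.2, 0.5]
opening: 0.0181
grip_force: 0.0
[0.51223199 0.22015046 0.31984912]
```

View pics/w3.png

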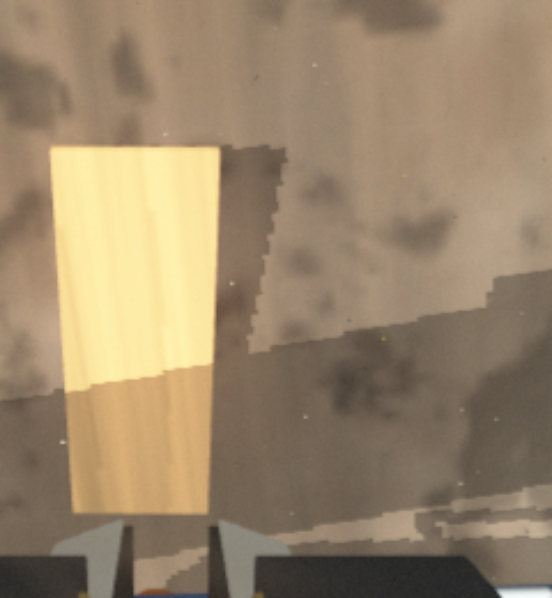

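The crop shows the wedge square to the gripper, with its thick end at (50,147)–(220,147) and thin end at (73,513)–(208,514).

```bash
python3 - <<'E'
from h import *
a=np.load("w3c.npy");c=(a[0],a[1],np.diag(a[2]))
o=lambda x,y:[x/2.3+180-.3,y/2.3-.3]
T=plane(c,[o(50,147),o(220,147)],.027);t=plane(c,[o(73,513),o(208,514)],.003)
d=T.mean(0)-t.mean(0);yw=np.arctan2(-d[0],d[1]);print(T.round(4),t.round(4),np.linalg.norm(d[:2]),"yaw",yw,"edges",[np.arctan2(*(e[1]-e[0])[1::-1]) for e in(T,t)])
tip=t.mean(0)[:2];foot=np.array([.491,.1315]);ay=np.array([-np.sin(yw),np.cos(yw)]);ax=np.array([ay[1],-ay[0]])
print("tip",tip,"thick",T.mean(0),"foot in wedge-tip frame",(foot-tip)@ax,(foot-tip)@ay)
s=telemetry.observe();R=cv2.Rodrigues(np.zeros(3))[0];y=s["tool_rot"][2];g=T.mean(0)[:2]+.032*ay
dl=g-np.array(s["tool_pos"][:2]);print("target",g,"dx",dl@[np.cos(y),np.sin(y)],"dy",dl@[np.sin(y),-np.cos(y)],y)
E
```

```text
[[0.483  0.3291 0.027 ]
 [0.5426 0.3209 0.027 ]] [[0.4617 0.1809 0.003 ]
 [0.5213 0.1722 0.003 ]] 0.14997914193290038 yaw -0.1426766335227943 edges [np.float64(-0.1370629186465735), np.float64(-0.14480816523165552)]
tip [0.49148912 0.17652395] thick [0.51281511 0.32497914 0.027     ] foot in wedge-tip frame 0.005917942368030071 -0.0446360082135257
target [0.51736529 0.35665399] dx 0.13591316590976418 dy -0.013681202910138426 1.4328850238513064
```

```bash
python3 -m crank '[[-0.6,40,-5,0,0],[-0.6,80,-10,0,0],[-0.6,120,-14,0,0],[-0.6,136,-14,20,0],[-0.6,136,-14,60,0],[-0.6,136,-14,95,0],[-0.6,136,-14,115,0],[-0.6,136,-14,125,0],[-0.6,136,-14,129,0],[-0.6,136,-14,129,0]]'
```

```text
time: 6.63
tool_pos: [0.518, 0.3562, 0.1915]
tool_rot: [-3.141, 0.0, 1.431]
contact_force: [-0.5, 0.5, -0.9]
opening: 0.0185
grip_force: 0.0
```

```bash
python3 -m crank '[[-0.6,-8,0,0,0],[-0.6,-16,0,0,0],[-0.6,-19,0,0,0],[-0.6,-22,0,0,0],[-0.6,-25,0,0,0],[-0.6,-29,0,0,0],[-0.6,-33,0,0,0],[-0.6,-37,0,0,0],[-0.6,-41,0,0,0],[-0.6,-45,0,0,0],[-0.6,-48,0,0,0],[-0.6,-50,0,0,0]]'
python3 -m crank '[[-0.6,-3,0,0,0],[-0.6,-6,0,0,0],[-0.6,-9,0,0,0],[-0.6,-12,0,0,0],[-0.6,-15,0,0,0],[-0.6,-18,0,0,0],[-0.6,-20,0,0,0],[-0.6,-20,0,0,0]]'
python3 - <<'E'
from h import *
P,D=vision.read_camera("top");cv2.imwrite("pics/top2.png",cv2.resize(P[110:280,90:310,::-1],None,fx=3,fy=3))
s=telemetry.observe();print(s["tool_pos"],s["contact_force"])
E
```

```text
time: 7.63
tool_pos: [0.5106, 0.3071, 0.1916]
tool_rot: [-3.141, 0.0, 1.432]
contact_force: [0.1, 0.9, 1.6]
opening: 0.0182
grip_force: 0.6
time: 8.3
tool_pos: [0.5078, 0.2872, 0.1916]
tool_rot: [-3.141, 0.001, 1.431]
contact_force: [-0.5, 0.1, 0.2]
opening: 0.0183
grip_force: 0.0
[0.50780517 0.2873453  0.19158012] [-0.14449093 -0.30769526 -0.45422004]
```

View pics/top2.png

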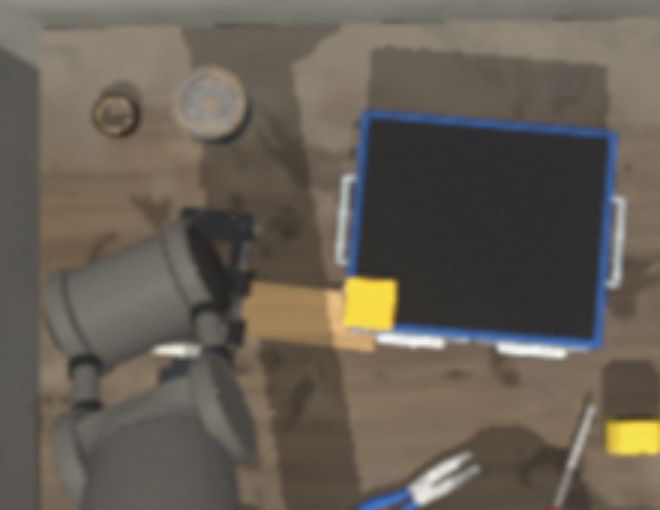

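The top view shows the wedge entering under the pad corner, its thick end against the fingers at about (245,310). The chest hasn't moved.

```bash
python3 -m crank '[[-0.6,-3,0,0,0],[-0.6,-6,0,0,0],[-0.6,-9,0,0,0],[-0.6,-12,0,0,0],[-0.6,-15,0,0,0],[-0.6,-17,0,0,0],[-0.6,-18,0,0,0],[-0.6,-18,0,0,0]]'
for i in 1 2 ; do python3 -c "
from h import *
s=telemetry.observe();print(s['contact_force'],s['tool_pos'])"; break; done
python3 -m crank '[[-0.6,-2,0,0,0],[-0.6,-4,0,0,0],[-0.6,-6,0,0,0],[-0.6,-7,0,0,0]]' | grep -E 'pos|force:'
python3 -m crank '[[-0.6,-1,0,0,0],[-0.6,-2,0,0,0],[-0.6,-3,0,0,0]]' | grep -E 'pos|force:'
```

```text
time: 9.02
tool_pos: [0.5053, 0.2696, 0.1917]
tool_rot: [-3.141, 0.0, 1.432]
contact_force: [-0.6, -1.1, -0.3]
opening: 0.0178
grip_force: 0.0
[-0.63901019 -1.07071979 -0.30557615] [0.50534066 0.26956103 0.19166088]
tool_pos: [0.5044, 0.2627, 0.1917]
contact_force: [0.1, -0.1, -0.4]
grip_force: 0.4
tool_pos: [0.504, 0.2599, 0.1917]
contact_force: [-0.1, 1.0, 0.2]
grip_force: 0.4
```

```bash
python3 -m crank '[[-0.6,-1,0,0,0],[-0.6,-2,0,0,0],[-0.6,-2,0,0,0]]' | grep -E 'pos|force:'; python3 -m crank '[[-0.6,-1,0,0,0],[-0.6,-2,0,0,0],[-0.6,-2,0,0,0]]' | grep -E 'pos|force:'
python3 -m crank '[[-0.6,-1,0,0,0],[-0.6,-2,0,0,0],[-0.6,-2,0,0,0]]' | grep -E 'pos|force:'
```

```text
tool_pos: [0.5037, 0.2578, 0.1917]
contact_force: [0.7, -0.2, -0.0]
grip_force: 0.1
tool_pos: [0.5034, 0.256, 0.1917]
contact_force: [0.1, 1.7, -0.9]
grip_force: 0.7
tool_pos: [0.5032, 0.2542, 0.1917]
contact_force: [0.4, 4.1, -0.9]
grip_force: 2.1
```

```bash
python3 -m crank '[[-0.6,-1,0,0,0],[-0.6,-1,0,0,0]]' | grep -E 'pos|force:'
```

```text
tool_pos: [0.5031, 0.2534, 0.1917]
contact_force: [0.2, 6.3, -1.2]
grip_force: 2.8
```

```bash
python3 -m crank '[[-0.6,-1,0,0,0],[-0.6,-1,0,0,0]]' | grep -E 'pos|force:'
```

```text
tool_pos: [0.503, 0.2526, 0.1918]
contact_force: [0.5, 6.7, -2.0]
grip_force: 3.4
```

```bash
python3 -m crank '[[-0.6,8,0,0,0],[-0.6,30,0,0,0],[-0.6,30,0,-40,0],[-1,30,0,-80,0],[-1,20,0,-110,0],[-1,-20,5,-110,0],[-1,-60,10,-110,0],[-1,-100,15,-110,0],[-1,-122,15,-110,0],[-1,-122,15,-100,0],[-1,-122,15,-91,0],[-1,-122,15,-91,0]]'
python3 -c "
from h import *
s=telemetry.observe();print(s['contact_force'],s['tool_pos'])"
```

```text
time: 11.68
tool_pos: [0.5003, 0.1293, 0.2808]
tool_rot: [-3.138, 0.001, 1.431]
contact_force: [-0.1, -0.6, 0.6]
opening: 0.0003
grip_force: 0.0
[-0.12047331 -0.57119719  0.60345324] [0.500284   0.12928224 0.28082153]
```

```bash
python3 -m crank '[[-1,0,0,5,0],[-1,0,0,8,0],[-1,0,0,9,0],[-1,0,0,10,0],[-1,0,0,11,0],[-1,0,0,11,0]]' | grep -E 'pos|force:'
python3 -m crank '[[-1,0,0,1,0],[-1,0,0,1,0]]' | grep -E 'pos|force:'
```

```text
tool_pos: [0.5008, 0.1294, 0.2716]
contact_force: [0.1, -0.3, -0.9]
grip_force: 0.0
tool_pos: [0.5008, 0.1292, 0.2707]
contact_force: [-0.3, -0.4, 0.6]
grip_force: 0.0
```

```bash
for i in 1; do python3 -m crank '[[-1,0,0,1,0],[-1,0,0,1,0]]' | grep -E 'pos|force:'; python3 -m crank '[[-1,0,0,0.5,0],[-1,0,0,0.5,0]]' | grep -E 'pos|force:'; python3 -m crank '[[-1,0,0,0.5,0],[-1,0,0,0.5,0]]' | grep -E 'pos|force:'; done
```

```text
tool_pos: [0.5008, 0.1292, 0.2705]
contact_force: [-2.6, -0.0, 7.3]
grip_force: 3.5
tool_pos: [0.5008, 0.1292, 0.2705]
contact_force: [-4.8, 0.8, 11.2]
grip_force: 5.3
tool_pos: [0.5007, 0.1292, 0.2704]
contact_force: [-4.6, -0.6, 14.2]
grip_force: 7.2
```

The plate holds at 14 N without moving, so the chest no longer rocks. I'll let go and check.

```bash
python3 -m crank '[[-1,0,0,-2,0],[-1,0,0,-5,0],[-1,0,0,-40,0],[-1,0,0,-80,0],[-1,0,0,-120,0],[-1,-20,0,-135,0],[-1,-52,-25,-135,0],[-1,-52,-25,-135,0],[-1,-52,-25,-135,0]]'
python3 - <<'E'
from h import *
c=cal("wrist");P,D=vision.read_camera("wrist");cv2.imwrite("pics/w4.png",P[...,::-1]);np.savez("w4.npz",P=P,D=D);np.save("w4c.npy",np.array([c[0],c[1],np.diag(c[2])]))
X=cloud(c,D);q,m=quad(P,(24,150,120),(34,255,255),(200,60,400,220));print(q.tolist(),np.median(X[m>0][:,2]))
E
```

```text
time: 13.6
tool_pos: [0.4678, 0.0802, 0.4041]
tool_rot: [3.141, 0.0, 1.43]
contact_force: [0.7, 0.2, -0.3]
opening: 0.0004
grip_force: 0.0
[[313, 169], [260, 122], [260, 102], [313, 100]] 0.0933308405350815
```

View pics/w4.png

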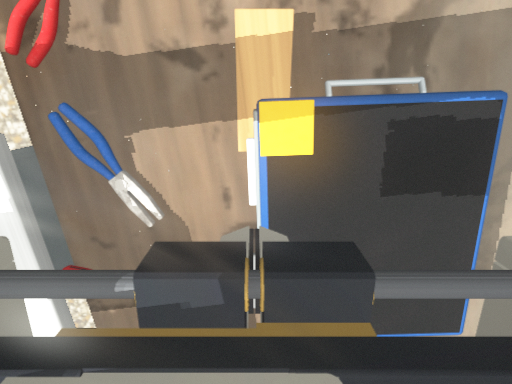

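The wedge sits under the corner, thick end at (236,10)–(293,10). The chest's left edge runs from (260,100) to (506,93) and the pad is level at z about 0.093.

```bash
python3 - <<'E'
from h import *
a=np.load("w4c.npy");c=(a[0],a[1],np.diag(a[2]))
e=plane(c,[[259,100],[506,93]],.09);d=e[1]-e[0];print(e.round(4),np.arctan2(d[1],d[0]))
print("was .4804 .1527 / .7016 .1301 yaw -.102; wedge thick",plane(c,[[236,10],[293,10]],.027).round(4))
X=cloud(c,np.load("w4.npz")["D"]);Z=X[105:230,330:470].reshape(-1,3);Z=Z[abs(Z[:,2]-.09)<.006];A=np.c_[Z[:,:2],np.ones(len(Z))];print("top slope now",np.linalg.lstsq(A,Z[:,2],rcond=None)[0])
a=np.load("w2c.npy");c=(a[0],a[1],np.diag(a[2]));X=cloud(c,np.load("w2.npz")["D"]);Z=X[130:230,330:450].reshape(-1,3);Z=Z[abs(Z[:,2]-.09)<.006];A=np.c_[Z[:,:2],np.ones(len(Z))];print("before",np.linalg.lstsq(A,Z[:,2],rcond=None)[0])
s=telemetry.observe();print(s["time"],s["contact_force"])
E
```

```text
[[0.4826 0.1536 0.09  ]
 [0.7038 0.1283 0.09  ]] -0.11414826707636645
was .4804 .1527 / .7016 .1301 yaw -.102; wedge thick [[0.4723 0.2432 0.027 ]
 [0.5298 0.2351 0.027 ]]
top slope now [ 0.00138154 -0.00146633  0.09133552]
before [ 0.00306181 -0.00273413  0.09027901]
13.65 [ 0.5204896  -1.16233032  0.70465324]
```

The chest is level and in place to within measuring error (about 2 mm), and the wedge is snug. I'll hand it in.

```bash
python3 -c "
from cell import ticket
print(ticket.hand_in())"
```

```text
the job is handed in; nothing more can be done
None
```

The job is handed in: I rocked the chest, pushed the wedge in until it resisted with about 6.5 N, and a 14 N press on the plate no longer moved the chest, which stands level and within about 2 mm of where it was.

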